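# Sift the small nuts out of the mixed lot

## Robot

A 7-joint arm with a two-finger parallel gripper is mounted at the origin on the work surface. World frame = base frame: x ahead of the robot, y to its left, z up, the work surface at z = 0. Lengths are in m, angles in degrees, forces in N, time in s.
With the tool pointing down it reaches from about 0.35 to 0.9 m from the base axis. Payload 8.1 kg.
Tool frame: the origin (TCP) lies midway between the tips of the shut fingers; the grasp point (between the pads) lies 19 mm behind it; z points along the fingers, y is the line along which they close (so a half turn about z gives the same grasp; the last joint's range is limited). The gripper opens to 92 mm and grips with 3 to 60 N. Pads are 19 mm wide; open, the fingers measure 130 mm over their backs; the gripper's body (75 mm by 190 mm) begins 47 mm behind the grasp point.
Start: joints at [-78.644, 24.895, 1.432, 90.138, -0.665, 64.973, -4.303], TCP at [0.185, 0.597, 0.19] pointing down, gripper open.
Joint ranges: [-149.89, 149.89], [-25.12, 119.58], [-72.63, 75.52], [4.76, 147.25], [-75.54, 255.54], [6.69, 114.76], [-157.13, 157.13]. Speed limits (degrees/s): [127.2, 127.2, 172.46, 172.46, 180, 180, 180].

## Interface

Orientations are given as a 3x3 rotation matrix whose columns are the frame's x, y, z axes.
In Python, from bench import * gives the robot as it stands.
- The arm moves only by the tool apply_moves, never from a script. Its argument "rows" is text: rows parted by semicolons, each of 7 numbers parted by spaces: the turn, a rotation vector about the tool's x, y, z in units of 5 degrees (1.0 is 5 degrees), then the shift along the tool's x, y, z in units of 25 mm (1.0 is 25 mm), then the finger opening in mm, from 0 to 91.8. A call has exactly 10 rows; each row shifts and turns the commanded pose from where the row before left it, along the tool's axes as they then stand; what a row does not reach is not made up. A row lasts 1/12 s, in which the tool goes at most 41.7 mm and 7.16 degrees, less where a joint would pass 70% of its speed; a pose out of reach is approached as far as the arm can. A call is refused whole if a number of a shift passes 1 or a number of a turn 1, either way. A call with a gripper value outside its range is refused whole. The fingers move at their own pace and stop on an object; "squeeze" is the grip in N (left out, the last holds). Time passes only in rows, so rows that do not move let the fingers close, or fill a call up. It gives the time, the measured TCP pose, the force, the opening and the grip force at its end, in the units of the state.
- observe(): the state, without advancing time (a new reading comes with each control period).
- read_camera(name): name is "scene" or "top" or "wrist"; returns (picture, depth): 480x640x3 uint8, red, green, blue; 480x640 float32, m along the optical axis (not along the pixel's ray), 0 where there is no reading.
- camera_params(name): a dict with "K" (3x3 intrinsics, pixels), "k1" (the pictures are not rectified: a ray, as slopes to the right and down, at radius r is drawn at 1 + k1 r^2 times it, then the intrinsics apply), "eye" and "rotation" of the camera in the world; the wrist camera has in their place "tool_from_camera" (4x4, takes a point from camera to tool coordinates, whose origin is the TCP and whose axes are the flange's). Camera axes: x right, y up, looking along -z (the intrinsics and any distortion apply to the point x, -y, -z); pixel columns grow to the right and rows downward; lengths in m; the calibration is good to about 2 mm. A picture is of the moment at which its call begins: read the wrist's pose just before it. camera_params takes no time and is no camera call.
- job_done(): hands the job in; it is judged then, once.
The state is a dict: "t": time; "qpos": joint angles; "joint_vel": joint speeds; "joint_efforts": joint torques, N m; "position": TCP position; "eef_rot": TCP orientation; "ft_force": force on the tool from outside, world axes, zero at the start; "wrist_torque": the same for the moment, N m; "gripper_width": finger opening in m; "grip_force": force on a finger pad.
Only numpy, scipy, OpenCV 4.12 (cv2) and the standard library are available. Lean on these libraries where they do the work, as an engineer would, in place of code of your own. Each camera call takes 0.05 s, during which the arm holds its last target. There are 200 camera calls.

## Task

The sieve on the sifting bench holds a mixed lot of nuts. Take its grip, draw it along the rods over the catch pan until it gently touches the stop collars, then shake it side to side along the rods, just clear of the collars, until all five small nuts have dropped into the pan and only the three large ones stay. Then slide it back fully home against the back stop and let go; keep it on its rods, do not ram or press it hard against anything, and leave the other things on the table alone.

Things in the scene. Friction and masses are not known exactly. Their poses are not given: they have to be found in the camera images.
- sifter: sifting bench of bare metal, fixed to the table: a catch pan under two level round steel guide rods between two upright aluminium end plates (90 mm high). Origin on the table under its centre; x across the rods (robot on the -x side), y along the rods, z up. Inner faces of the end plates at y = -205 mm and +205 mm; open pan from y = -40 to +205 mm, 140 mm wide inside
- back_stop (a point): the back stop: front face of two rubber buffers (6 mm thick, 4 N per mm together) on the -y end plate, point midway between them, 80 mm above the table. The sieve is home when its frame touches them: its centre then stands 67 mm along the bench's +y from this point. From the end plate to y = -40 mm a closed loading plate lies 3 mm under the sieve's grid, so nothing falls through there
- rods (a point): point midway between the guide rods at the bench's centre, 66 mm above the table; rods 12 mm thick, 170 mm apart. Each rod carries a clamped dark stop collar, 30 mm across, with a springy rubber face (4 N per mm together). Their place is NOT measured and differs at each start: the sieve meets both where its centre is somewhere from +63 to +107 mm along the bench's y from this point; find them by feel
- pan (a point): centre of the open catch pan's floor, 4 mm above the table; the pan reaches 122 mm to either side of it along the bench's y and 70 mm along its x. The sieve's grid is wholly over the open pan when its centre is at y = +23 mm or more in the bench's frame. Slow sliding keeps the nuts lying where they are on the grid; brisk strokes (about 35 mm in 0.2 s) make them slip and drop
- sieve: loose aluminium sieve riding on the rods by two white runners, free to slide along the bench's y (2 mm side play; axes parallel to the bench's): frame 134 mm square outside, 126 inside, 45 mm high; floor a staggered grid of 3.6 mm round wire, openings 22 mm square. Origin: centre of its underside, 62 mm above the table; grid top 4 mm higher. Starts 10 to 24 mm short of home. 0.34 to 0.53 kg without the nuts; slides with 1 to 3 N
- sieve_grip (a point): centre of the sieve's black upright grip, on its robot side (-x): a block 30 mm along the sieve's x, 22 mm along its y (take it across this), 56 mm high, top 28 mm above this point. The point lies 102 mm from the sieve's centre and 47 mm above its origin, 109 mm above the table. The frame's wall is 20 mm from the grip, its top 2 mm below this point's height
- small1_mid (a point): small hex nut, bare steel, 17 mm across the flats (20 mm over the corners), 8 mm thick, 12 g, slightly oiled; starts lying flat on the sieve's grid, where two wires meet. Point at its centre
- small2_mid (a point): small hex nut, bare steel, 17 mm across the flats (20 mm over the corners), 8 mm thick, 12 g, slightly oiled; starts lying flat on the sieve's grid, where two wires meet. Point at its centre
- small3_mid (a point): small hex nut, bare steel, 17 mm across the flats (20 mm over the corners), 8 mm thick, 12 g, slightly oiled; starts lying flat on the sieve's grid, where two wires meet. Point at its centre
- small4_mid (a point): small hex nut, bare steel, 17 mm across the flats (20 mm over the corners), 8 mm thick, 12 g, slightly oiled; starts lying flat on the sieve's grid, where two wires meet. Point at its centre
- small5_mid (a point): small hex nut, bare steel, 17 mm across the flats (20 mm over the corners), 8 mm thick, 12 g, slightly oiled; starts lying flat on the sieve's grid, where two wires meet. Point at its centre
- big1_mid (a point): large hex nut, bare steel, 30 mm across the flats (35 mm over the corners), 16 mm thick, 64 g; starts on the sieve's grid and cannot pass it. Point at its centre
- big2_mid (a point): large hex nut, bare steel, 30 mm across the flats (35 mm over the corners), 16 mm thick, 64 g; starts on the sieve's grid and cannot pass it. Point at its centre
- big3_mid (a point): large hex nut, bare steel, 30 mm across the flats (35 mm over the corners), 16 mm thick, 64 g; starts on the sieve's grid and cannot pass it. Point at its centre
- tape_roll: clear packing-tape roll, 100 mm across, 48 mm high, lying flat on the robot side of the sifting bench; bystander; origin under its centre
- screwdriver: screwdriver with a black handle, 200 mm long, lying beyond the sifting bench; bystander; origin under its middle
- offcut: 70 mm offcut of trough-shaped aluminium lamp profile, 105 mm wide over its flanges, 40 mm high, beside the bench's +y end; bystander; origin under its centre
- tin: closed steel tin with a paper band, 72 mm across, 70 mm high, to the robot's left; bystander; origin under its centre
- carton: cardboard box 110 x 80 x 60 mm, on the robot side of the sifting bench, left; bystander; origin under its centre
Not all that is in view belongs to the job. Leave any blue look-alike of the part that bears big2_mid alone.

How it is judged (in metres and radians):
On the way, in this order (a step that is already met when the one before it is completed fails the run):
1. the sieve, drawn out over the pan, touches the stop collars (contact force between sieve and collars above 1 N and y of sieve in the frame of sifter above 0.03 m), for 0.05 s.
2. all five small nuts lie in the catch pan, the three large ones are still in the sieve (z of each of small1_mid, small2_mid, small3_mid, small4_mid, small5_mid in the frame of sifter below 0.035 m and y of small1_mid in the frame of sifter between -0.04 and 0.205 m and x of small1_mid in the frame of sifter between -0.07 and 0.07 m and y of small2_mid in the frame of sifter between -0.04 and 0.205 m and x of small2_mid in the frame of sifter between -0.07 and 0.07 m and y of small3_mid in the frame of sifter between -0.04 and 0.205 m and x of small3_mid in the frame of sifter between -0.07 and 0.07 m and y of small4_mid in the frame of sifter between -0.04 and 0.205 m and x of small4_mid in the frame of sifter between -0.07 and 0.07 m and y of small5_mid in the frame of sifter between -0.04 and 0.205 m and x of small5_mid in the frame of sifter between -0.07 and 0.07 m and z of big1_mid in the frame of sieve between 0.006 and 0.045 m and x of big1_mid in the frame of sieve between -0.063 and 0.063 m and y of big1_mid in the frame of sieve between -0.063 and 0.063 m and z of big2_mid in the frame of sieve between 0.006 and 0.045 m and x of big2_mid in the frame of sieve between -0.063 and 0.063 m and y of big2_mid in the frame of sieve between -0.063 and 0.063 m and z of big3_mid in the frame of sieve between 0.006 and 0.045 m and x of big3_mid in the frame of sieve between -0.063 and 0.063 m and y of big3_mid in the frame of sieve between -0.063 and 0.063 m), for 0.2 s.
At the end, for the whole second after the job is handed in: The sieve rests level on the rods, still, fully home (within 4 mm of the back stop); all five small nuts lie in the catch pan and all three large nuts lie inside the sieve; the robot has let go (all of step 2 and y of sieve in the frame of sifter below -0.128 m and z of sieve in the frame of sifter between 0.058 and 0.066 m and angle between sieve's own z axis and vertical below 0.05 rad and linear speed of sieve below 0.02 m/s); the robot touches nothing.
It fails at once if the sieve is pushed or knocked against the stop collars or the back stop with more than 25 N (contact force between sieve and collars above 25 N or contact force between sieve and buffers above 25 N).
It fails at once if the sieve is pressed or jammed on the bench with more than 60 N in all (its weight included) (contact force between sieve and sifter above 60 N).
It fails at once if the sieve is lifted or tipped off its rods (over 12 mm or 0.15 rad) (z of sieve in the frame of sifter above 0.074 m or angle between sieve's own z axis and vertical above 0.15 rad).
It fails at once if another thing on the table is moved by more than 20 mm (distance of any of tape_roll, screwdriver, offcut, tin, carton from where it was at the start of the episode above 0.02 m).
It also fails if it takes over 51 s, if anything falls off the work surface, if the arm or the gripper's body presses on something with over 40 N, if the wrist force passes 120 N, or if a joint passes its speed limit or range.

## Working session

There is one attempt and no reset: what is moved stays moved. The work goes in short steps, Python scripts to look and compute and a tool call to move; the robot and the scene stay as the last step left them, time stands still between calls to the robot, and variables do not carry over. Pictures are saved under pics/ and viewed, at most 10 in all, crops included, and the job is handed in when it is done.

Besides the shell and the picture viewer there is one more tool, called after ">>>" by a JSON object that holds its "api" and its "payload". apply_moves: Moves the arm, as the interface text tells. Its arguments: {"type":"object","properties":{"rows":{"type":"string"},"squeeze":{"type":"number"}},"required":["rows"]}

```bash
mkdir -p pics; cat > h.py <<'E'
from bench import *
import numpy as np, cv2
def ray(p,name,uv):
    K=p["K"];q=np.array([(uv[0]-K[0][2])/K[0][0],(uv[1]-K[1][2])/K[1][1]])
    s=q.copy()
    for _ in range(20): s=q/(1+p["k1"]*(s@s))
    d=np.array([s[0],-s[1],-1.0])
    return np.array(p["eye"]),np.array(p["rotation"])@d
def plane(p,uv,z):
    e,d=ray(p,"",uv); return e+d*(z-e[2])/d[2]
def proj(p,X):
    c=np.array(p["rotation"]).T@(np.array(X)-np.array(p["eye"]))
    s=np.array([c[0],-c[1]])/-c[2]; s=s*(1+p["k1"]*(s@s)); K=p["K"]
    return np.array([K[0][0]*s[0]+K[0][2],K[1][1]*s[1]+K[1][2]])
E
python3 - <<'E'
from h import *
for n in("top","scene"):
    im,d=read_camera(n); cv2.imwrite(f"pics/{n}0.png",im[...,::-1]); np.save(f"{n}.npy",d)
    p=camera_params(n);print(n,p)
s=observe();print(s["t"],s["position"],np.round(s["eef_rot"],3),s["ft_force"],s["gripper_width"])
E
```

```text
top {'K': array([[531.09382701,   0.        , 320.00307448],
       [  0.        , 531.09382701, 242.03456433],
       [  0.        ,   0.        ,   1.        ]]), 'k1': -0.14806191067918123, 'eye': array([0.42603254, 0.07032721, 1.07905746]), 'rotation': array([[-1.11111799e-02,  9.86830078e-01, -1.61378251e-01],
       [-9.99938059e-01, -1.08610664e-02,  2.43195512e-03],
       [ 6.47186566e-04,  1.61395277e-01,  9.86889632e-01]])}
scene {'K': array([[541.88289111,   0.        , 317.44328048],
       [  0.        , 541.88289111, 240.00477485],
       [  0.        ,   0.        ,   1.        ]]), 'k1': -0.13882932320138164, 'eye': array([ 0.90994398, -0.50253312,  0.83404532]), 'rotation': array([[ 0.84206678, -0.41534457,  0.34411106],
       [ 0.53919751,  0.63193684, -0.55670626],
       [ 0.01376846,  0.65432768,  0.75608579]])}
0.1 [0.18508759 0.59646517 0.18963508] [[-0.955  0.296 -0.   ]
 [ 0.296  0.955 -0.001]
 [-0.    -0.001 -1.   ]] [ 0.03509349 -0.5023049   0.60879069] 0.09215861299990785
```

View pics/top0.png

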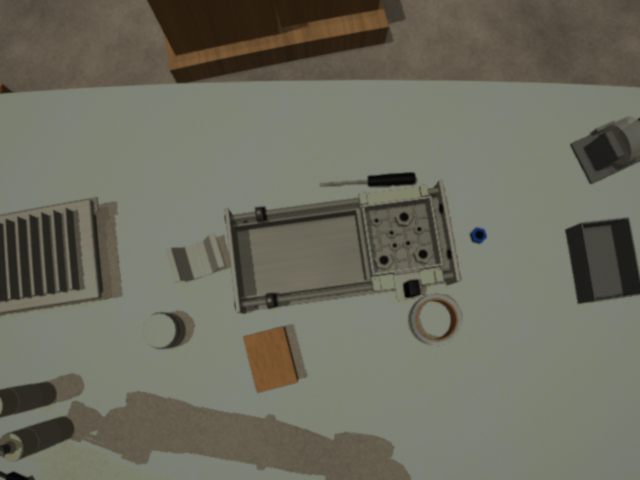

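View pics/scene0.png

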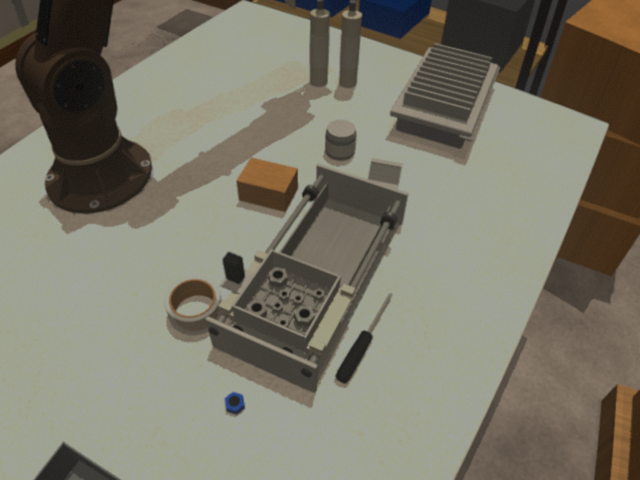

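```bash
python3 - <<'E'
import cv2
im=cv2.imread("pics/top0.png")[170:335,215:475]
cv2.imwrite("pics/topc.png",cv2.convertScaleAbs(cv2.resize(im,(780,495),interpolation=cv2.INTER_CUBIC),alpha=1.5))
E
```

```text
(no output)
```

View pics/topc.png

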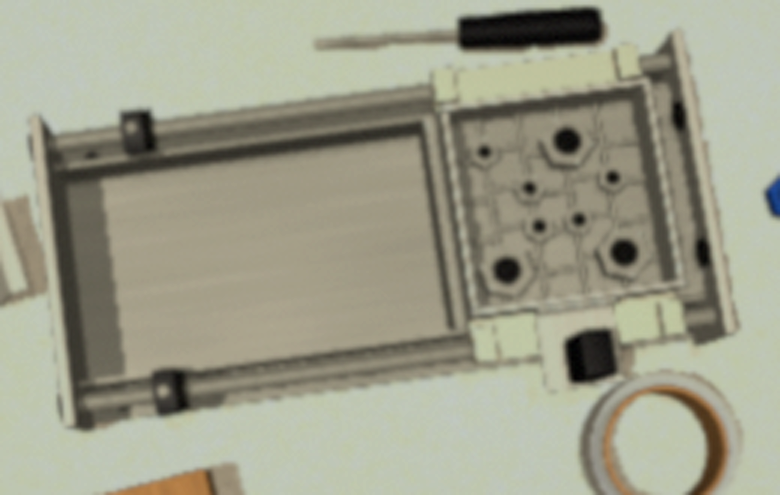

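```bash
python3 - <<'E'
from h import *
p=camera_params("top")
P=lambda u,v,z: plane(p,(215+u/3,170+v/3),z)[:2]
pl=[P(38,118,.09),P(70,425,.09),P(678,35,.09),P(733,330,.09)]
print("plates",np.round(pl,4))
c=[P(440,112,.107),P(645,83,.107),P(682,285,.107),P(472,312,.107)]
print("rim",np.round(c,4),np.mean(c,0),[np.linalg.norm(c[i]-c[i-1]) for i in range(4)])
r=[P(100,135,.066),P(430,92,.066),P(100,395,.066),P(470,345,.066)]
for a,b in((0,1),(2,3),):
    d=r[a]-r[b];print("rod yaw (dir of +y)",np.degrees(np.arctan2(d[1],d[0])))
for a in((pl[0]+pl[1])-(pl[2]+pl[3]),(c[0]+c[3])-(c[1]+c[2])): print(np.degrees(np.arctan2(a[1],a[0])),np.linalg.norm(a)/2)
# grip
im,d=cv2.imread("pics/top0.png"),np.load("top.npy")
g=im.max(2)<45
n,l,st,ce=cv2.connectedComponentsWithStats(g.astype('uint8'))
for i in range(1,n):
    if st[i,4]>60 and 380<ce[i][0]<440 and 270<ce[i][1]<310:
        v,u=np.where(l==i); X=[]
        for a,b in zip(u,v):
            e,dd=ray(p,"",(a,b)); X.append(e+dd*d[b,a])
        X=np.array(X);print(st[i],ce[i],X.min(0),X.max(0)); T=X[abs(X[:,2]-.137)<.008]; print(len(T),T.mean(0),T.min(0),T.max(0))
print("tape",P(660,450,.048))
E
```

```text
plates [[ 0.6532  0.2441]
 [ 0.4583  0.2211]
 [ 0.704  -0.1684]
 [ 0.5123 -0.1941]]
rim [[ 0.6501 -0.011 ]
 [ 0.6679 -0.1414]
 [ 0.5393 -0.1588]
 [ 0.5243 -0.0277]] [ 0.59540428 -0.08473157] [np.float64(0.12692046211866337), np.float64(0.13161459231874875), np.float64(0.1297666626657621), np.float64(0.13190361383422342)]
rod yaw (dir of +y) 96.95057018265403
rod yaw (dir of +y) 97.09654980331854
97.21455344303241 0.41718386484480563
97.12506503595864 0.1317514301646244
[404 280  16  17 230] [411.46521739 288.26086957] [ 0.42603254 -0.10784426  0.09160686] [0.50977446 0.07032721 1.07905746]
179 [ 0.49561834 -0.09686476  0.13689084] [ 0.48116625 -0.10784426  0.12967244] [ 0.50977446 -0.08648509  0.14202892]
tape [ 0.43885029 -0.15369774]
```

```bash
python3 - <<'E'
from h import *
s=camera_params("scene");t=camera_params("top");d=np.load("scene.npy");dt=np.load("top.npy")
for uv in((318,83),(347,85),(319,14),(351,14),(340,130)):
    e,r=ray(s,"",uv);print(uv,plane(s,uv,0)[:2],e+r*d[uv[1],uv[0]])
for uv in((65,388),(65,430),(35,398),(35,435),(10,480-5)):
    e,r=ray(t,"",uv);print(uv,e+r*dt[uv[1],uv[0]])
E
```

```text
(318, 83) [0.22249359 0.59520893] [0.23054443 0.58235309 0.00976764]
(347, 85) [0.29402558 0.63156589] [0.30107059 0.61859381 0.00954   ]
(319, 14) [-6.41851188e-05  9.49506152e-01] [0.2240351  0.59192589 0.20539262]
(351, 14) [0.08746812 1.0102683 ] [0.29228639 0.63354068 0.20769938]
(340, 130) [0.38195269 0.44749979] [0.42649139 0.36735978 0.07035588]
(65, 388) [0.30250111 0.59773041 0.00188196]
(65, 430) [0.22437761 0.57580281 0.04482077]
(35, 398) [0.29152515 0.61537822 0.09308393]
(35, 435) [0.23332675 0.58165141 0.1533023 ]
(10, 475) [0.20333619 0.53554997 0.3151803 ]
```

>>> {"api": "apply_moves", "payload": {"rows": "0 0 -0.97 0 0 -1 91; 0 0 -0.97 0 0 -1 91; 0 0 -0.97 0 0 -1 91; 0 0 -0.97 0 0 0 91; 0 0 -0.97 0 0 0 91; 0 0 0 -0.3 -1 0 91; 0 0 0 -0.3 -1 0 91; 0 0 0 -0.3 -1 0 91; 0 0 0 -0.3 -1 0 91; 0 0 0 -0.3 -1 0 91"}}

```text
t: 0.93
position: [0.2379, 0.476, 0.2649]
eef_rot: [[-0.993, -0.122, -0.0], [-0.122, 0.993, -0.001], [0.0, -0.001, -1.0]]
ft_force: [0.5, -0.3, 0.6]
gripper_width: 0.0908
grip_force: 0.0
```

>>> {"api": "apply_moves", "payload": {"rows": "0 0 0 -0.3 -1 0 91; 0 0 0 -0.3 -1 0 91; 0 0 0 -0.3 -1 0 91; 0 0 0 -0.3 -1 0 91; 0 0 0 -0.3 -1 0 91; 0 0 0 -0.3 -1 0 91; 0 0 0 -0.3 -1 0 91; 0 0 0 -0.3 -1 0 91; 0 0 0 -0.3 -1 0 91; 0 0 0 -0.3 -1 0 91"}}

```text
t: 1.77
position: [0.3427, 0.237, 0.2652]
eef_rot: [[-0.993, -0.122, -0.0], [-0.122, 0.993, -0.0], [0.0, -0.0, -1.0]]
ft_force: [0.4, 0.4, -0.8]
gripper_width: 0.091
grip_force: 0.0
```

>>> {"api": "apply_moves", "payload": {"rows": "0 0 0 -0.3 -1 0 91; 0 0 0 -0.3 -1 0 91; 0 0 0 -0.3 -1 0 91; 0 0 0 -0.3 -1 0 91; 0 0 0 -0.3 -1 0.5 91; 0 0 0 -0.3 -1 0.5 91; 0 0 0 -0.3 -1 0.5 91; 0 0 0 -0.3 -1 0.5 91; 0 0 0 -0.3 -1 0.5 91; 0 0 0 0 0 0 91"}}

```text
t: 2.6
position: [0.437, 0.0185, 0.201]
eef_rot: [[-0.993, -0.117, -0.002], [-0.117, 0.993, -0.003], [0.002, -0.002, -1.0]]
ft_force: [-0.7, -0.3, 0.2]
gripper_width: 0.0911
grip_force: 0.0
```

>>> {"api": "apply_moves", "payload": {"rows": "0 0 0 -0.35 -0.97 0 91; 0 0 0 -0.35 -0.97 0 91; 0 0 0 -0.35 -0.97 0 91; 0 0 0 -0.35 -0.97 0 91; 0 0 0 -0.35 -0.97 0 91; 0 0 0 0 0 0 70; 0 0 0 0 0 0 70; 0 0 0 0 0 0 70; 0 0 0 0 0 0 70; 0 0 0 0 0 0 70"}}

```text
t: 3.43
position: [0.495, -0.0904, 0.2028]
eef_rot: [[-0.992, -0.124, -0.0], [-0.124, 0.992, 0.001], [0.0, 0.001, -1.0]]
ft_force: [-0.4, 0.4, -0.8]
gripper_width: 0.0705
grip_force: 0.0
```

```bash
python3 - <<'E'
from h import *
s=observe();im,d=read_camera("wrist");cv2.imwrite("pics/w1.png",im[...,::-1]);p=camera_params("wrist");print(p,s["position"],np.round(s["eef_rot"],4))
T=np.array(p["tool_from_camera"]);R=np.array(s["eef_rot"]);q=dict(p,eye=R@T[:3,3]+s["position"],rotation=R@T[:3,:3])
X=[]
for v in range(0,480,2):
    for u in range(0,640,2):
        if d[v,u]>0 and im[v,u].max()<60:
            e,r=ray(q,"",(u,v));X.append(e+r*d[v,u])
X=np.array(X);m=(abs(X[:,2]-.137)<.006)&(np.hypot(X[:,0]-.495,X[:,1]+.097)<.05);X=X[m]
print(len(X),X.mean(0) if len(X) else 0,X.min(0) if len(X) else 0,X.max(0) if len(X) else 0)
E
```

```text
{'K': array([[355.87349374,   0.        , 321.16485589],
       [  0.        , 355.87349374, 241.38686261],
       [  0.        ,   0.        ,   1.        ]]), 'k1': -0.051684377973714675, 'tool_from_camera': array([[-8.35275193e-04,  9.54087842e-01,  2.99525780e-01,
         8.05958995e-02],
       [ 9.99999633e-01,  7.40075495e-04,  4.31274580e-04,
        -3.62848635e-04],
       [ 1.89802144e-04,  2.99526030e-01, -9.54088110e-01,
        -1.93795868e-01],
       [ 0.00000000e+00,  0.00000000e+00,  0.00000000e+00,
         1.00000000e+00]])} [ 0.49500111 -0.09037906  0.20280316] [[-9.923e-01 -1.238e-01 -2.000e-04]
 [-1.238e-01  9.923e-01  6.000e-04]
 [ 2.000e-04  7.000e-04 -1.000e+00]]
254 [ 0.49505695 -0.1001211   0.13577229] [ 0.48083015 -0.11130874  0.1310254 ] [ 0.5110178  -0.08868803  0.13849915]
```

View pics/w1.png

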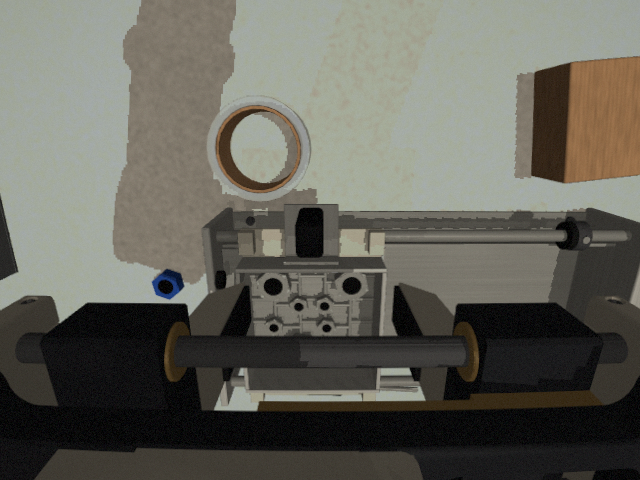

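>>> {"api": "apply_moves", "payload": {"rows": "0 0 0 0 -0.32 0.5 70; 0 0 0 0 0 0.7 70; 0 0 0 0 0 0.7 70; 0 0 0 0 0 0.7 70; 0 0 0 0 0 0.7 70; 0 0 0 0 0 0.6 70; 0 0 0 0 0 0.4 70; 0 0 0 0 0 0 60; 0 0 0 0 0 0 50; 0 0 0 0 0 0 40", "squeeze": 20}}

```text
t: 4.32
position: [0.4969, -0.0995, 0.0961]
eef_rot: [[-0.993, -0.122, 0.001], [-0.122, 0.993, 0.0], [-0.001, -0.0, -1.0]]
ft_force: [0.3, 0.2, 0.2]
gripper_width: 0.0544
grip_force: 0.0
```

>>> {"api": "apply_moves", "payload": {"rows": "0 0 0 0 0 0 30; 0 0 0 0 0 0 26; 0 0 0 0 0 0 22; 0 0 0 0 0 0 18; 0 0 0 0 0 0 14; 0 0 0 0 0 0 10; 0 0 0 0 0 0 10; 0 0 0 0 0 0 10; 0 0 0 0 0 0 10; 0 0 0 0 0 0 10", "squeeze": 20}}

```text
t: 5.15
position: [0.4964, -0.0995, 0.0955]
eef_rot: [[-0.993, -0.122, 0.0], [-0.122, 0.993, 0.0], [-0.0, 0.0, -1.0]]
ft_force: [-1.0, 0.6, 5.0]
gripper_width: 0.021
grip_force: 20.0
```

```bash
python3 - <<'E'
from h import *
p=camera_params("top");c=np.array([.582,.0257]);v=np.array([-.1236,.9923])
for u,w in((154,133),(189,390),(125,133),(155,390)):
    for z in(.066,.081): print(u,z,(plane(p,(215+u/3,170+w/3),z)[:2]-c)@v)
E
```

```text
154 0.066 0.1370959203924358
154 0.081 0.1360071159642179
189 0.066 0.13490285955187775
189 0.081 0.13384652703558272
125 0.066 0.15587224970691108
125 0.081 0.15450543050570612
155 0.066 0.1563474489293798
155 0.081 0.15497359361362098
```

>>> {"api": "apply_moves", "payload": {"rows": "0 0 0 0 0.06 0 10; 0 0 0 0 0.12 0 10; 0 0 0 0 0.18 0 10; 0 0 0 0 0.24 0 10; 0 0 0 0 0.24 0 10; 0 0 0 0 0.24 0 10; 0 0 0 0 0.24 0 10; 0 0 0 0 0.24 0 10; 0 0 0 0 0.24 0 10; 0 0 0 0 0.24 0 10"}}

```text
t: 5.98
position: [0.4902, -0.0482, 0.0955]
eef_rot: [[-0.992, -0.122, 0.0], [-0.122, 0.992, -0.0], [-0.0, -0.0, -1.0]]
ft_force: [0.0, -3.4, 5.0]
gripper_width: 0.0216
grip_force: 20.0
```

>>> {"api": "apply_moves", "payload": {"rows": "0 0 0 0 0.24 0 10; 0 0 0 0 0.24 0 10; 0 0 0 0 0.24 0 10; 0 0 0 0 0.24 0 10; 0 0 0 0 0.24 0 10; 0 0 0 0 0.24 0 10; 0 0 0 0 0.24 0 10; 0 0 0 0 0.24 0 10; 0 0 0 0 0.24 0 10; 0 0 0 0 0.24 0 10"}}

```text
t: 6.82
position: [0.4827, 0.0113, 0.0955]
eef_rot: [[-0.992, -0.122, 0.0], [-0.122, 0.992, 0.0], [-0.0, -0.0, -1.0]]
ft_force: [-0.0, -3.3, 4.1]
gripper_width: 0.0217
grip_force: 20.0
```

>>> {"api": "apply_moves", "payload": {"rows": "0 0 0 0 0.24 0 10; 0 0 0 0 0.24 0 10; 0 0 0 0 0.24 0 10; 0 0 0 0 0.24 0 10; 0 0 0 0 0.24 0 10; 0 0 0 0 0.24 0 10; 0 0 0 0 0.24 0 10; 0 0 0 0 0.24 0 10; 0 0 0 0 0.16 0 10; 0 0 0 0 0.08 0 10"}}

```text
t: 7.65
position: [0.4759, 0.0653, 0.0955]
eef_rot: [[-0.992, -0.123, 0.0], [-0.123, 0.992, 0.0], [-0.0, 0.0, -1.0]]
ft_force: [0.8, -3.6, 6.2]
gripper_width: 0.022
grip_force: 20.0
```

>>> {"api": "apply_moves", "payload": {"rows": "0 0 0 0 0.02 0 10; 0 0 0 0 0.02 0 10; 0 0 0 0 0.02 0 10; 0 0 0 0 0.02 0 10; 0 0 0 0 0.02 0 10; 0 0 0 0 0.02 0 10; 0 0 0 0 0.02 0 10; 0 0 0 0 0.02 0 10; 0 0 0 0 0.02 0 10; 0 0 0 0 0.02 0 10"}}

```text
t: 8.48
position: [0.4753, 0.0696, 0.0955]
eef_rot: [[-0.992, -0.122, 0.0], [-0.122, 0.992, -0.0], [-0.0, -0.0, -1.0]]
ft_force: [0.4, -3.6, 6.5]
gripper_width: 0.022
grip_force: 20.0
```

>>> {"api": "apply_moves", "payload": {"rows": "0 0 0 0 0.02 0 10; 0 0 0 0 0.02 0 10; 0 0 0 0 0.02 0 10; 0 0 0 0 0.02 0 10; 0 0 0 0 0.02 0 10; 0 0 0 0 0.02 0 10; 0 0 0 0 0.02 0 10; 0 0 0 0 0.02 0 10; 0 0 0 0 0.02 0 10; 0 0 0 0 0 0 10"}}

```text
t: 9.32
position: [0.4748, 0.0742, 0.0955]
eef_rot: [[-0.992, -0.123, 0.0], [-0.123, 0.992, 0.0], [-0.0, 0.0, -1.0]]
ft_force: [0.5, -3.4, 6.4]
gripper_width: 0.0215
grip_force: 20.0
```

>>> {"api": "apply_moves", "payload": {"rows": "0 0 0 0 0.02 0 10; 0 0 0 0 0.02 0 10; 0 0 0 0 0.02 0 10; 0 0 0 0 0.02 0 10; 0 0 0 0 0.02 0 10; 0 0 0 0 0.02 0 10; 0 0 0 0 0 0 10; 0 0 0 0 0 0 10; 0 0 0 0 0 0 10; 0 0 0 0 0 0 10"}}

```text
t: 10.15
position: [0.4744, 0.0771, 0.0955]
eef_rot: [[-0.992, -0.122, -0.0], [-0.122, 0.992, 0.0], [-0.0, 0.0, -1.0]]
ft_force: [1.0, -3.2, 5.7]
gripper_width: 0.0214
grip_force: 20.0
```

>>> {"api": "apply_moves", "payload": {"rows": "0 0 0 0 0.02 0 10; 0 0 0 0 0.02 0 10; 0 0 0 0 0.02 0 10; 0 0 0 0 0.02 0 10; 0 0 0 0 0.02 0 10; 0 0 0 0 0.02 0 10; 0 0 0 0 0.02 0 10; 0 0 0 0 0.02 0 10; 0 0 0 0 0 0 10; 0 0 0 0 0 0 10"}}

```text
t: 10.98
position: [0.4739, 0.0811, 0.0955]
eef_rot: [[-0.992, -0.123, -0.0], [-0.123, 0.992, 0.0], [0.0, 0.0, -1.0]]
ft_force: [0.4, -2.5, 6.4]
gripper_width: 0.0214
grip_force: 20.0
```

>>> {"api": "apply_moves", "payload": {"rows": "0 0 0 0 0.02 0 10; 0 0 0 0 0.02 0 10; 0 0 0 0 0.02 0 10; 0 0 0 0 0.02 0 10; 0 0 0 0 0.02 0 10; 0 0 0 0 0.02 0 10; 0 0 0 0 0.02 0 10; 0 0 0 0 0.02 0 10; 0 0 0 0 0 0 10; 0 0 0 0 0 0 10"}}

```text
t: 11.82
position: [0.4735, 0.0835, 0.0954]
eef_rot: [[-0.993, -0.121, 0.0], [-0.121, 0.993, -0.001], [0.0, -0.001, -1.0]]
ft_force: [0.5, -9.2, 6.2]
gripper_width: 0.0214
grip_force: 20.1
```

>>> {"api": "apply_moves", "payload": {"rows": "0 0 0 0 -0.32 0 10; 0 0 0 0 -0.7 0 10; 0 0 0 0 -0.7 0 10; 0 0 0 0 0.7 0 10; 0 0 0 0 0.7 0 10; 0 0 0 0 -0.7 0 10; 0 0 0 0 -0.7 0 10; 0 0 0 0 0.7 0 10; 0 0 0 0 0.7 0 10; 0 0 0 0 0 0 10", "squeeze": 30}}

```text
t: 12.65
position: [0.4739, 0.0807, 0.0954]
eef_rot: [[-0.992, -0.126, -0.001], [-0.126, 0.992, 0.002], [0.0, 0.002, -1.0]]
ft_force: [-0.7, 3.4, 5.9]
gripper_width: 0.0216
grip_force: 30.0
```

```bash
cat > look.py <<'E'
from h import *
import sys
im,d=read_camera("top");print(observe()["t"],observe()["position"],observe()["ft_force"])
a=im[170:335,215:475,::-1];b,_=read_camera("scene");b=b[160:370,200:420,::-1]
a=cv2.resize(a,(780,495),interpolation=cv2.INTER_CUBIC) if sys.argv[2]=="t" else cv2.resize(b,(628,600),interpolation=cv2.INTER_CUBIC)
cv2.imwrite(sys.argv[1],cv2.convertScaleAbs(a,alpha=1.5))
E
python3 look.py pics/s1.png s
```

```text
12.7 [0.4740203  0.08007747 0.09539687] [-0.63551054  1.6934944   5.00048595]
```

View pics/s1.png

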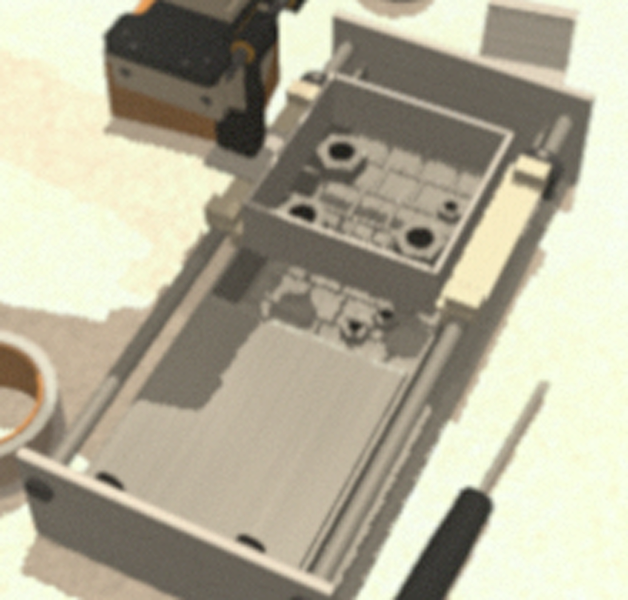

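The sieve still shows three large nuts and one small one at (450,208). Two small nuts can be seen in the pan, near (355,327) and (387,314). I'll keep shaking, with a little more clearance from the collars.

>>> {"api": "apply_moves", "payload": {"rows": "0 0 0 0 -0.1 0 10; 0 0 0 0 -0.75 0 10; 0 0 0 0 -0.75 0 10; 0 0 0 0 0.75 0 10; 0 0 0 0 0.75 0 10; 0 0 0 0 -0.75 0 10; 0 0 0 0 -0.75 0 10; 0 0 0 0 0.75 0 10; 0 0 0 0 0.75 0 10; 0 0 0 0 0 0 10"}}

```text
t: 13.58
position: [0.4742, 0.0784, 0.0953]
eef_rot: [[-0.992, -0.126, -0.001], [-0.126, 0.992, 0.002], [0.0, 0.002, -1.0]]
ft_force: [-0.3, 4.3, 5.1]
gripper_width: 0.0214
grip_force: 30.0
```

>>> {"api": "apply_moves", "payload": {"rows": "0 0 0 0 -0.75 0 10; 0 0 0 0 -0.75 0 10; 0 0 0 0 0.75 0 10; 0 0 0 0 0.75 0 10; 0 0 0 0 -0.75 0 10; 0 0 0 0 -0.75 0 10; 0 0 0 0 0.75 0 10; 0 0 0 0 0.75 0 10; 0 0 0 0 -0.75 0 10; 0 0 0 0 -0.75 0 10"}}

```text
t: 14.42
position: [0.4783, 0.0419, 0.0952]
eef_rot: [[-0.991, -0.13, -0.002], [-0.13, 0.991, 0.003], [0.001, 0.003, -1.0]]
ft_force: [-1.6, 3.1, 5.7]
gripper_width: 0.0213
grip_force: 30.1
```

```bash
python3 look.py pics/s2.png t
```

```text
14.4667 [0.47887347 0.03566338 0.09530123] [ 0.208009   -6.23525    -1.10428743]
```

View pics/s2.png

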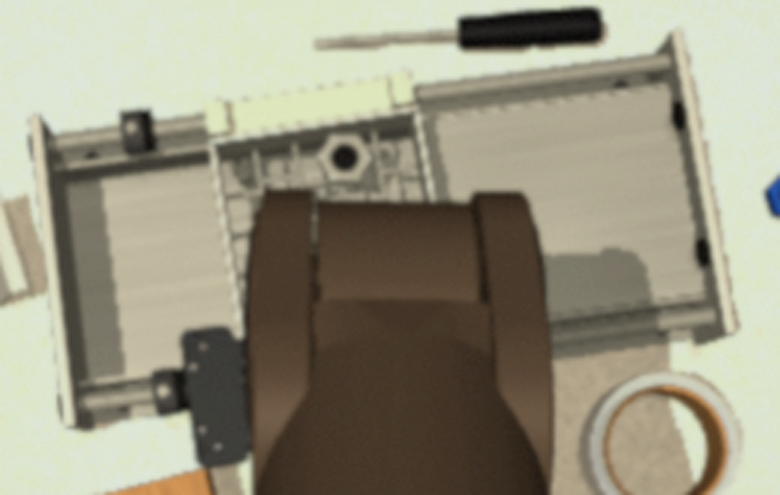

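The top view is blocked by the arm; only one large nut shows, at (345,157). I'll shake again and then use the scene camera.

>>> {"api": "apply_moves", "payload": {"rows": "0 0 0 0 0.75 0 10; 0 0 0 0 0.75 0 10; 0 0 0 0 -0.75 0 10; 0 0 0 0 -0.75 0 10; 0 0 0 0 0.75 0 10; 0 0 0 0 0.75 0 10; 0 0 0 0 -0.75 0 10; 0 0 0 0 -0.75 0 10; 0 0 0 0 0.75 0 10; 0 0 0 0 0.75 0 10"}}

```text
t: 15.35
position: [0.4743, 0.073, 0.0952]
eef_rot: [[-0.993, -0.118, -0.001], [-0.118, 0.993, -0.001], [0.001, -0.001, -1.0]]
ft_force: [1.5, -2.2, 3.0]
gripper_width: 0.0215
grip_force: 30.1
```

>>> {"api": "apply_moves", "payload": {"rows": "0 0 0 0 -0.75 0 10; 0 0 0 0 -0.75 0 10; 0 0 0 0 0.75 0 10; 0 0 0 0 0.75 0 10; 0 0 0 0 -0.75 0 10; 0 0 0 0 -0.75 0 10; 0 0 0 0 0.75 0 10; 0 0 0 0 0.75 0 10; 0 0 0 0 0 0 10; 0 0 0 0 0 0 10"}}

```text
t: 16.18
position: [0.4742, 0.077, 0.0951]
eef_rot: [[-0.992, -0.126, -0.001], [-0.126, 0.992, 0.001], [0.001, 0.002, -1.0]]
ft_force: [-0.4, 2.0, 1.1]
gripper_width: 0.0212
grip_force: 30.0
```

```bash
python3 - <<'E'
from h import *
b,_=read_camera("scene");w,_=read_camera("wrist");s=observe();print(s["t"],s["position"],s["ft_force"])
b=cv2.resize(b[150:310,240:420,::-1],(540,480),interpolation=cv2.INTER_CUBIC);w=cv2.resize(w[230:400,230:410,::-1],(260,245))
c=np.zeros((480,800,3),np.uint8);c[:,:540]=b;c[:245,540:]=w
cv2.imwrite("pics/s3.png",cv2.convertScaleAbs(c,alpha=1.5))
E
```

```text
16.2833 [0.47437113 0.07530304 0.09510172] [-0.86576969  1.48692919  1.61153103]
```

View pics/s3.png

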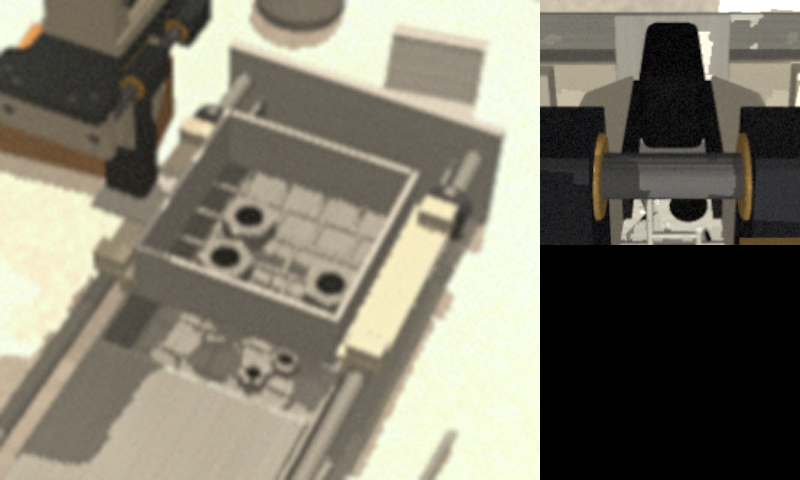

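>>> {"api": "apply_moves", "payload": {"rows": "0 0 0 0 -0.75 0 10; 0 0 0 0 -0.75 0 10; 0 0 0 0 0.75 0 10; 0 0 0 0 0.75 0 10; 0 0 0 0 -0.75 0 10; 0 0 0 0 -0.75 0 10; 0 0 0 0 0.75 0 10; 0 0 0 0 0.75 0 10; 0 0 0 0 0 0 10; 0 0 0 0 0 0 10"}}

```text
t: 17.12
position: [0.4746, 0.0749, 0.0951]
eef_rot: [[-0.992, -0.124, -0.001], [-0.124, 0.992, 0.0], [0.001, 0.0, -1.0]]
ft_force: [-0.1, 0.7, -0.0]
gripper_width: 0.0214
grip_force: 30.0
```

>>> {"api": "apply_moves", "payload": {"rows": "0 0 0 0 -0.06 0 10; 0 0 0 0 -0.12 0 10; 0 0 0 0 -0.18 0 10; 0 0 0 0 -0.24 0 10; 0 0 0 0 -0.24 0 10; 0 0 0 0 -0.24 0 10; 0 0 0 0 -0.24 0 10; 0 0 0 0 -0.24 0 10; 0 0 0 0 -0.24 0 10; 0 0 0 0 -0.24 0 10"}}

```text
t: 17.95
position: [0.4812, 0.0228, 0.0953]
eef_rot: [[-0.993, -0.122, -0.0], [-0.122, 0.993, -0.0], [0.0, 0.0, -1.0]]
ft_force: [-0.3, 0.4, -3.1]
gripper_width: 0.0214
grip_force: 30.0
```

>>> {"api": "apply_moves", "payload": {"rows": "0 0 0 0 -0.24 0 10; 0 0 0 0 -0.24 0 10; 0 0 0 0 -0.24 0 10; 0 0 0 0 -0.24 0 10; 0 0 0 0 -0.24 0 10; 0 0 0 0 -0.24 0 10; 0 0 0 0 -0.24 0 10; 0 0 0 0 -0.24 0 10; 0 0 0 0 -0.24 0 10; 0 0 0 0 -0.24 0 10"}}

```text
t: 18.78
position: [0.4885, -0.0366, 0.0953]
eef_rot: [[-0.993, -0.122, -0.0], [-0.122, 0.993, 0.0], [0.0, 0.0, -1.0]]
ft_force: [0.0, 0.6, -3.5]
gripper_width: 0.0211
grip_force: 30.0
```

>>> {"api": "apply_moves", "payload": {"rows": "0 0 0 0 -0.24 0 10; 0 0 0 0 -0.24 0 10; 0 0 0 0 -0.24 0 10; 0 0 0 0 -0.24 0 10; 0 0 0 0 -0.24 0 10; 0 0 0 0 -0.24 0 10; 0 0 0 0 -0.24 0 10; 0 0 0 0 -0.18 0 10; 0 0 0 0 -0.12 0 10; 0 0 0 0 -0.06 0 10"}}

```text
t: 19.62
position: [0.4947, -0.0872, 0.0953]
eef_rot: [[-0.993, -0.121, -0.0], [-0.121, 0.993, -0.0], [0.0, -0.0, -1.0]]
ft_force: [0.3, 0.1, -4.0]
gripper_width: 0.0214
grip_force: 30.0
```

```bash
python3 - <<'E'
from h import *
b,_=read_camera("scene");w,_=read_camera("top");s=observe();print(s["t"],s["position"],s["ft_force"])
b=cv2.resize(b[150:360,210:420,::-1],(440,440),interpolation=cv2.INTER_CUBIC);w=cv2.resize(w[175:335,220:400,::-1],(360,320),interpolation=cv2.INTER_CUBIC)
c=np.zeros((440,800,3),np.uint8);c[:,:440]=b;c[:320,440:]=w
cv2.imwrite("pics/s4.png",cv2.convertScaleAbs(c,alpha=1.5))
E
```

```text
19.7167 [ 0.49467163 -0.0868751   0.09530603] [ 1.07956894  0.95281076 -3.20394058]
```

View pics/s4.png

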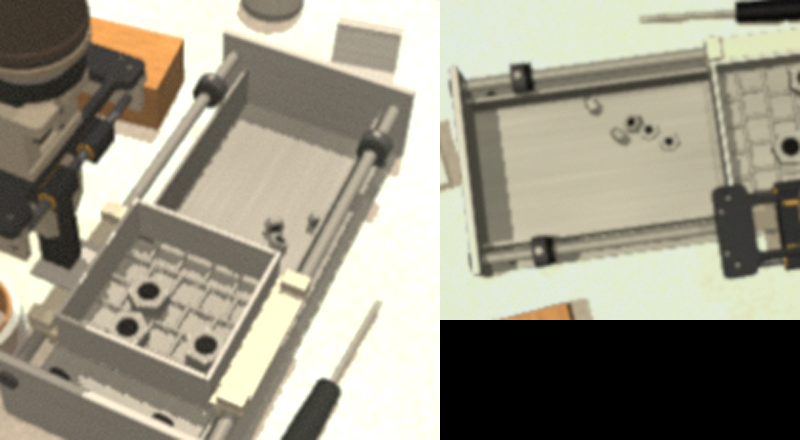

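All five small nuts lie in the pan, at right-panel (592,105), (633,122), (620,136), (648,129) and (669,141). The three large ones are in the sieve. Next I'll bring it home slowly.

>>> {"api": "apply_moves", "payload": {"rows": "0 0 0 0 -0.08 0 10; 0 0 0 0 -0.15 0 10; 0 0 0 0 -0.2 0 10; 0 0 0 0 -0.2 0 10; 0 0 0 0 -0.12 0 10; 0 0 0 0 -0.06 0 10; 0 0 0 0 -0.02 0 10; 0 0 0 0 -0.02 0 10; 0 0 0 0 0 0 10; 0 0 0 0 0 0 10"}}

```text
t: 20.55
position: [0.4972, -0.1076, 0.0953]
eef_rot: [[-0.993, -0.122, -0.0], [-0.122, 0.993, 0.0], [0.0, 0.0, -1.0]]
ft_force: [-0.7, -0.1, -3.6]
gripper_width: 0.0214
grip_force: 30.0
```

>>> {"api": "apply_moves", "payload": {"rows": "0 0 0 0 -0.02 0 10; 0 0 0 0 -0.02 0 10; 0 0 0 0 -0.02 0 10; 0 0 0 0 -0.02 0 10; 0 0 0 0 -0.02 0 10; 0 0 0 0 -0.02 0 10; 0 0 0 0 -0.02 0 10; 0 0 0 0 -0.02 0 10; 0 0 0 0 0 0 10; 0 0 0 0 0 0 10"}}

```text
t: 21.38
position: [0.4978, -0.1118, 0.0953]
eef_rot: [[-0.993, -0.122, -0.0], [-0.122, 0.993, 0.0], [-0.0, 0.0, -1.0]]
ft_force: [-0.7, 1.5, -2.9]
gripper_width: 0.0209
grip_force: 30.0
```

>>> {"api": "apply_moves", "payload": {"rows": "0 0 0 0 -0.02 0 10; 0 0 0 0 -0.02 0 10; 0 0 0 0 -0.02 0 10; 0 0 0 0 -0.02 0 10; 0 0 0 0 -0.02 0 10; 0 0 0 0 -0.02 0 10; 0 0 0 0 -0.02 0 10; 0 0 0 0 -0.02 0 10; 0 0 0 0 0 0 10; 0 0 0 0 0 0 10"}}

```text
t: 22.22
position: [0.4983, -0.1158, 0.0953]
eef_rot: [[-0.993, -0.122, 0.0], [-0.122, 0.993, -0.0], [-0.0, -0.0, -1.0]]
ft_force: [-0.5, 0.7, -3.1]
gripper_width: 0.0217
grip_force: 30.0
```

>>> {"api": "apply_moves", "payload": {"rows": "0 0 0 0 -0.02 0 10; 0 0 0 0 -0.02 0 10; 0 0 0 0 -0.02 0 10; 0 0 0 0 -0.02 0 10; 0 0 0 0 -0.02 0 10; 0 0 0 0 -0.02 0 10; 0 0 0 0 -0.02 0 10; 0 0 0 0 -0.02 0 10; 0 0 0 0 0 0 10; 0 0 0 0 0 0 10"}}

```text
t: 23.05
position: [0.4985, -0.1192, 0.0952]
eef_rot: [[-0.992, -0.122, -0.001], [-0.122, 0.992, 0.001], [0.0, 0.001, -1.0]]
ft_force: [-2.0, 4.2, -2.0]
gripper_width: 0.0212
grip_force: 30.1
```

>>> {"api": "apply_moves", "payload": {"rows": "0 0 0 0 0 0 21; 0 0 0 0 0 0 24; 0 0 0 0 0 0 28; 0 0 0 0 0 0 34; 0 0 0 0 0 0 42; 0 0 0 0 0 0 50; 0 0 0 0 0 0 50; 0 0 0 0 0 0 50; 0 0 0 0 0 0 50; 0 0 0 0 0 0 50"}}

```text
t: 23.88
position: [0.4988, -0.1197, 0.0954]
eef_rot: [[-0.993, -0.122, 0.0], [-0.122, 0.993, -0.0], [-0.0, -0.0, -1.0]]
ft_force: [0.3, -0.6, 0.0]
gripper_width: 0.0498
grip_force: 0.0
```

>>> {"api": "apply_moves", "payload": {"rows": "0 0 0 0 0 -0.3 50; 0 0 0 0 0 -0.6 50; 0 0 0 0 0 -0.8 50; 0 0 0 0 0 -0.8 50; 0 0 0 0 0 -0.8 50; 0 0 0 0 0 -0.8 50; 0 0 0 0 0 -0.6 50; 0 0 0 0.8 0 0 50; 0 0 0 0.8 0 0 50; 0 0 0 0.8 0 0 50"}}

```text
t: 24.72
position: [0.4387, -0.1272, 0.2135]
eef_rot: [[-0.993, -0.122, 0.001], [-0.122, 0.993, -0.0], [-0.001, -0.0, -1.0]]
ft_force: [-1.1, -1.2, 0.3]
gripper_width: 0.0496
grip_force: 0.0
```

```bash
python3 - <<'E'
from h import *
b,_=read_camera("scene");w,_=read_camera("top");s=observe();print(s["t"],s["position"],s["ft_force"])
b=cv2.resize(b[200:390,200:350,::-1],(380,480),interpolation=cv2.INTER_CUBIC);w=cv2.resize(w[170:310,335:475,::-1],(420,420),interpolation=cv2.INTER_CUBIC)
c=np.zeros((480,800,3),np.uint8);c[:,:380]=b;c[:420,380:]=w
cv2.imwrite("pics/s5.png",cv2.convertScaleAbs(c,alpha=1.5))
E
```

```text
24.8167 [ 0.43644232 -0.12774155  0.21337206] [0.82181646 0.38505858 0.11181601]
```

View pics/s5.png

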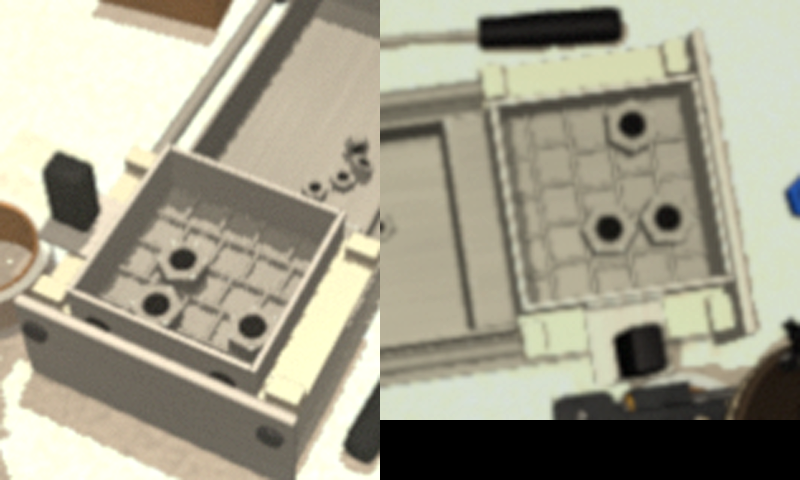

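The sieve sits against the buffers with three large nuts inside. The grip is free and the gripper is clear of everything.

```bash
python3 -c "
from bench import *
print(job_done())"
```

```text
the job is handed in; nothing more can be done
None
```

The job is handed in at about 25 s of the 51 s allowed, with no verdict shown: the sieve touched the collars at roughly 6 N and is back home against the buffers and released. The last images show all five small nuts in the pan and the three large ones in the sieve.

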